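Hook the spring probe onto the terminal pin

TASK

On the contact-check stand, hook the spring probe onto the terminal's brass pin: press the probe's knob down to put its hook out, slide the carriage with the knob held down until the hook is round the pin, then ease the knob up so that the sprung hook draws up onto the pin, and let go. Be gentle: do not ram the knob against its stop, do not shove or strain the pin, do not let the plunger snap back, and leave the bottles and the beaker where they are.

Things in the scene. Friction and masses are not known exactly. Their poses are not given: they have to be found in the camera images.
- probe_stand: The contact-check stand, fixed to the table: aluminium base plate 206 x 90 x 10 mm, four grey posts 62 mm high near its corners, two level steel guide rods between them. Origin: centre of the base's underside. Its x axis is the slide direction, from the probe towards the terminal; z is up.
- probe_carriage (a joint): Position of the grey probe carriage (40 x 62 x 22 mm, top 61 mm above the table) along the stand's x axis, in m: the probe's centre line stands at this x in the stand's frame, y = 0. Range -0.072 to 0.062; it stays where it is left and takes about 1.2 N to slide.
- knob (a point): The black round push knob on top of the probe, 22 mm in diameter and 22 mm high, centre 115 mm above the table when up. Origin: its centre. It carries the stem and the hook and moves with the carriage. Fingers that grip it may reach down beside the barrel, to the carriage's top.
- barrel_top (a point): Centre of the top of the upright black barrel, 16 mm in diameter and 31 mm high, on the carriage. It is the knob's end stop, 12 mm below the resting knob. Meeting the stop with more than 14 N beyond the spring counts as ramming.
- probe_plunger (a joint): How far knob and hook are pressed down, in m: 0 up, 0.012 at the stop. The spring pushes up with 3 N at 0, 8.4 N at 0.012. It must not rise faster than 0.2 m/s. Over 0.009 the hook passes under the pin. Let go with the pin caught in the seat it rests at about 0.0065; with the pin on the lip, not caught, at about 0.009.
- hook_seat (a point): The steel J hook under the carriage, 8 mm wide, pointing along the stand's +x: upright shank, 4 mm thick foot, and at its end a lip 2.5 mm high. The seat between shank and lip is 9 mm long. Origin: middle of the seat, on the foot's top, 7 mm ahead of the probe's centre line, 4.5 mm from the shank's face; 30 mm above the table when up.
- hook_lip (a point): The lip's inner face, on the foot's top, 4.5 mm ahead of the hook's origin; the lip is 3 mm thick.
- terminal: The white terminal block on the stand, 44 mm along the slide, 26 mm high, standing beside the hook's path with its slotted face to it. Origin: on the base plate, under the middle of the slot, on the hook's path; axes as the stand's. More than 10 N on block or pin counts as straining it.
- slot_middle (a point): Middle of the slot, at the height of the pin's axis, 16.5 mm above the base plate, on the hook's path. The brass pin, 6 mm in diameter, crosses the path level, along the stand's y, ending 11 mm past its middle. It is clamped firmly anywhere within 10 mm before or behind this point along the slide: its true place is not measured and must be felt or seen.
- bottle_a: White dropper bottle, 50 mm in diameter, 100 mm high, nearer the robot than the stand. Origin: centre of its underside. Leave alone.
- bottle_b: A second such bottle beside the other, same size and origin. Leave alone.
- beaker: Small beaker, 76 x 70 x 85 mm, beyond the stand, to its left. Origin: centre of its underside. Leave alone.

How it is judged:
By the outcome, as a careful person would: the job done as asked, in the order asked, and still so for the second after the job is handed in, with the robot touching nothing.
It also fails if it takes over 54 s, if anything falls off the work surface, if the arm or the gripper's body presses on something with over 40 N, if the wrist force passes 120 N, or if a joint passes its speed limit or range.

ROBOT

A 6-joint arm with a two-finger parallel gripper is mounted at the origin on a cart in front of the work surface, level with it; the furniture and walls round the work are solid. World frame = base frame: x ahead of the robot, y to its left, z up, the work surface at z = 0. Lengths are in mm, angles in rad, forces in N, time in s.
With the tool pointing down it reaches from about 350 to 775 mm from the base axis. Payload 7.3 kg.
Tool frame: the origin (TCP) lies on the centre line of the jaws, within the pads' length; the fingertips stand 22 mm ahead of it and the grasp point (between the pads) lies 3 mm ahead of it; z points along the fingers, y is the direction in which the jaws open and shut (so a half turn about z gives the same grasp; the last joint's range is limited). The gripper opens to 92 mm and grips with 3 to 60 N. Pads are 19 mm wide; open, the fingers measure 130 mm over their backs; the gripper's body (75 mm by 190 mm) begins 47 mm behind the grasp point.
Start: joints at [-1.289, 0.342, 1.524, -0, 1.275, -0.146], TCP at [217.83, -477.695, 248.741] pointing down, gripper open.
Joint ranges: [-2.53, 2.53], [-0.77, 2.02], [0.04, 2.7], [-1, 4.14], [0.28, 2.66], [-3.11, 3.11]. Speed limits (rad/s): [2.57, 2.57, 3.14, 3.14, 3.14, 3.14].

INTERFACE

Orientations are given as [roll, pitch, yaw] about the fixed x, y, z axes, in that order (R = Rz(yaw) Ry(pitch) Rx(roll)).
In Python, from plant import bot gives the robot as it stands.
- The arm moves only by the tool play_rows, never from a script. Its argument "moves" is one flat list of numbers, 5 for each row, row after row: the closure in counts, from 0 (fully open) to 255 (shut), then the shift along the tool's x, y, z in mm, then the turn about the tool's z in degrees. A call has 1 to 8 rows; each row is the pose to reach, as a shift and turn from the pose commanded when the call began, along the tool's axes at that moment; what a row does not reach only later rows make up. A row lasts 1/12 s, in which the tool goes at most 41.7 mm and 7.16 degrees, less where a joint would pass 70% of its speed; a pose out of reach is approached as far as the arm can. A call with a gripper value outside its range is refused whole. The fingers move at their own pace and stop on an object; the grip force is fixed at half the most. Time passes only in rows, so rows that repeat a pose let the fingers close. It gives the time, the measured TCP pose, the force and the opening at its end, in the units of the state.
- bot.get_obs(): the state, without advancing time (a new reading comes with each control period).
- bot.capture(name): name is "side" or "top" or "wrist"; returns a dict with "color" (384x512x3 uint8, red, green, blue), "fx", "fy", "cx", "cy" (pixels), "world_to_cam" (4x4, takes a point from world to camera coordinates); the wrist camera has in their place "T_tool_cam" (4x4, takes a point from camera to tool coordinates, whose origin is the TCP and whose axes are the flange's). Camera axes: x right, y down, z forward; pixel columns grow to the right and rows downward; lengths in mm; the calibration is good to about 2 mm. A picture is of the moment at which its call begins: read the wrist's pose just before it. There is no depth.
- bot.close_job(): hands the job in, once; it reports no verdict.
The state is a dict: "time": time; "joint_positions": joint angles; "dq": joint speeds; "tau": joint torques, N m; "tool_pos": TCP position; "tcp_rot": TCP orientation; "contact_force": force on the tool from outside, world axes, zero at the start; "moment": the same for the moment, N m; "grip_width": finger opening in mm.
Only numpy, scipy, OpenCV 4.12 (cv2) and the standard library are available. Lean on these libraries where they do the work, as an engineer would, in place of code of your own. Each camera call takes 0.05 s, during which the arm holds its last target.

## Working session

There is one attempt and no reset: what is moved stays moved. The work goes in short steps, Python scripts to look and compute and a tool call to move; the robot and the scene stay as the last step left them, time stands still between calls to the robot, and variables do not carry over. Pictures are saved under pics/ and viewed, and the job is handed in when it is done.

Besides the shell and the picture viewer there is one more tool, called after "Request:" in YAML: its name, and indented under it one key for each argument. play_rows: Moves the arm, as the interface text tells. Its arguments: {"type":"object","properties":{"moves":{"type":"array","items":{"type":"number"}}},"required":["moves"]}

```bash
ls; mkdir -p pics
python3 - <<'E'
from plant import bot
import cv2
o=bot.get_obs(); print(o)
for n in ["side","top","wrist"]:
    c=bot.capture(n); cv2.imwrite(f"pics/{n}0.png",c["color"][:,:,::-1])
    print(n,c["fx"],c["fy"],c["cx"],c["cy"],c.get("world_to_cam",c.get("T_tool_cam")))
E
```

```text
pics
{'time': 0.0, 'joint_positions': array([-1.28901132e+00,  3.42729973e-01,  1.52505341e+00, -3.26974472e-05,
        1.27539069e+00, -1.45952434e-01]), 'dq': array([-0.00058891, -0.00093338,  0.00196565,  0.000547  , -0.00151697,
       -0.00055971]), 'tau': array([ 1.34039827e-03, -4.31235552e+01, -2.44218367e+01,  7.18832994e-02,
        5.57386153e-02, -1.29070804e-04]), 'tool_pos': array([ 217.70202003, -477.30756969,  248.02847493]), 'tcp_rot': array([-3.14002350e+00, -1.99060087e-04,  4.27746825e-01]), 'contact_force': array([-0.20948977,  0.13944928, -0.0553176 ]), 'moment': array([0.00505606, 0.00291302, 0.00875367]), 'grip_width': 91.59274362591002}
side 379.0426159782304 379.0426159782304 258.0543876840321 187.15611135643496 [[ 9.52546599e-01 -3.03574063e-01 -2.23106314e-02 -5.34732155e+02]
 [-1.87499475e-01 -5.27430708e-01 -8.28649983e-01  9.25086791e+01]
 [ 2.39789330e-01  7.93510955e-01 -5.59322305e-01  8.87156093e+02]
 [ 0.00000000e+00  0.00000000e+00  0.00000000e+00  1.00000000e+00]]
top 358.80831241321886 358.80831241321886 255.032142404823 187.78132951361397 [[-1.71787731e-04 -9.99999596e-01  8.82779485e-04 -1.34396535e+02]
 [-9.82049131e-01  2.18944452e-06 -1.88625304e-01  5.36652255e+02]
 [ 1.88625225e-01 -8.99336339e-04 -9.82048734e-01  8.41242611e+02]
 [ 0.00000000e+00  0.00000000e+00  0.00000000e+00  1.00000000e+00]]
wrist 299.32780163979277 299.32780163979277 257.13325514166115 196.46820931062615 [[ 1.44883690e-03 -9.60668115e-01 -2.77695288e-01  7.36900714e+01]
 [ 9.99998538e-01  1.13969752e-03  1.27464788e-03 -7.87155473e-01]
 [-9.08024943e-04 -2.77696729e-01  9.60668362e-01 -1.35731184e+02]
 [ 0.00000000e+00  0.00000000e+00  0.00000000e+00  1.00000000e+00]]
```

View pics/side0.png

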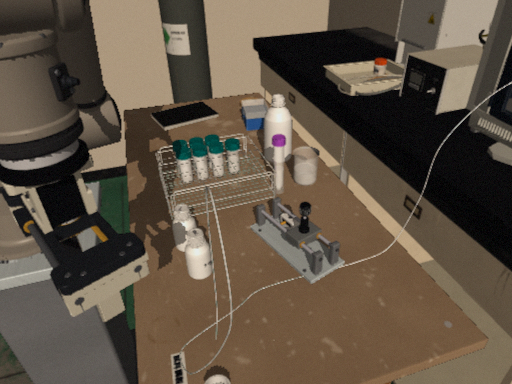

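View pics/top0.png

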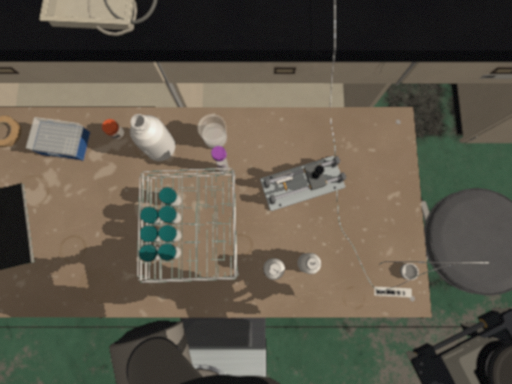

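View pics/wrist0.png

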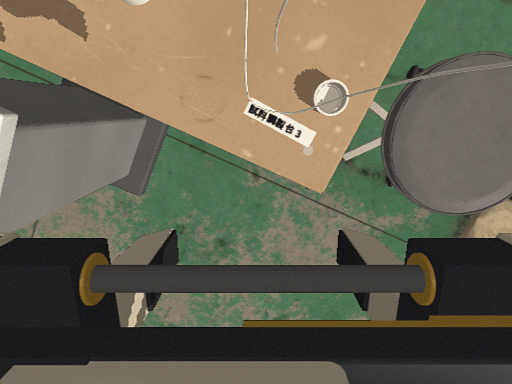

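Run:
```python
import cv2
a=cv2.imread("pics/top0.png")[145:220,245:360]; cv2.imwrite("pics/topz.png",cv2.resize(a,None,fx=6.9,fy=6.9,interpolation=cv2.INTER_CUBIC))
a=cv2.imread("pics/side0.png")[190:285,240:350]; cv2.imwrite("pics/sidez.png",cv2.resize(a,None,fx=6.3,fy=6.3,interpolation=cv2.INTER_CUBIC))
```

```text
(no output)
```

View pics/topz.png

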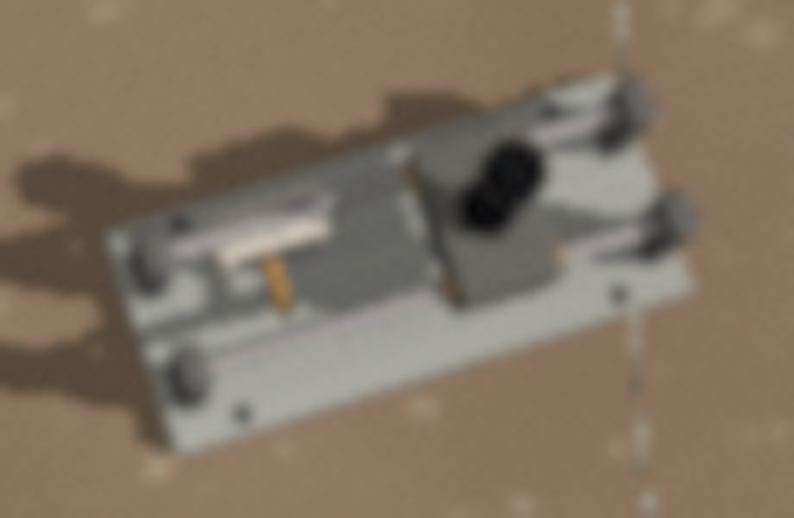

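View pics/sidez.png

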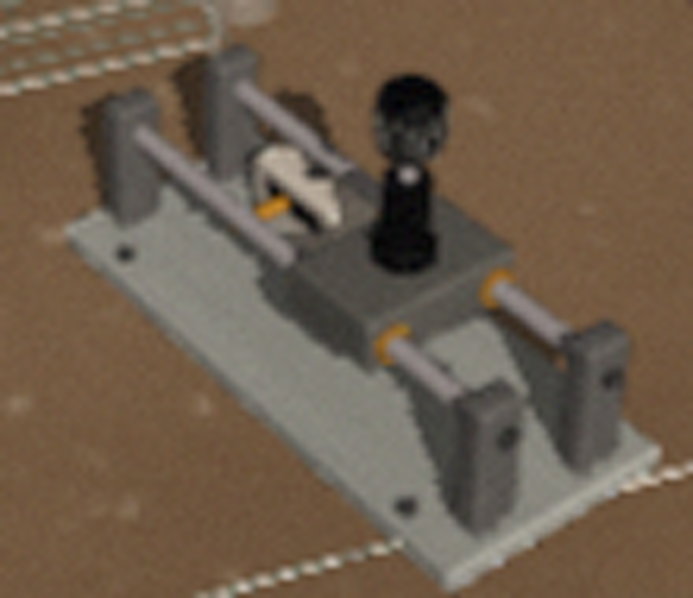

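```bash
cat > h.py <<'E'
import numpy as np
CAM={"side":(379.0426159782304,258.0543876840321,187.15611135643496,np.array([[ 9.52546599e-01,-3.03574063e-01,-2.23106314e-02,-5.34732155e+02],[-1.87499475e-01,-5.27430708e-01,-8.28649983e-01,9.25086791e+01],[2.39789330e-01,7.93510955e-01,-5.59322305e-01,8.87156093e+02],[0,0,0,1]])),
"top":(358.80831241321886,255.032142404823,187.78132951361397,np.array([[-1.71787731e-04,-9.99999596e-01,8.82779485e-04,-1.34396535e+02],[-9.82049131e-01,2.18944452e-06,-1.88625304e-01,5.36652255e+02],[1.88625225e-01,-8.99336339e-04,-9.82048734e-01,8.41242611e+02],[0,0,0,1]]))}
def ray(cam,u,v):
    f,cx,cy,T=CAM[cam]; R=T[:3,:3]; d=R.T@np.array([(u-cx)/f,(v-cy)/f,1]); return -R.T@T[:3,3],d
def onz(cam,u,v,z):
    o,d=ray(cam,u,v); return o+d*(z-o[2])/d[2]
def proj(cam,p):
    f,cx,cy,T=CAM[cam]; q=T[:3,:3]@np.array(p,float)+T[:3,3]; return np.array([f*q[0]/q[2]+cx,f*q[1]/q[2]+cy])
E
python3 - <<'E'
from h import *
t=lambda u,v:(u/6.9+245,v/6.9+145)
s=lambda u,v:(u/6.3+240,v/6.3+190)
C=[onz("top",*t(*p),10) for p in [(107,233),(178,452),(693,290),(620,72)]]
print(np.round(C,1)); c=np.mean(C,0); print("centre",c, [np.linalg.norm(C[i]-C[(i+1)%4]) for i in range(4)])
S=[onz("side",*s(*p),10) for p in [(67,232),(450,585),(660,452)]]
print("side corners",np.round(S,1), "centre",(S[0]+S[2])/2)
x=(C[0]-C[3])+(C[1]-C[2]); print("yaw",np.arctan2(x[1],x[0]))
x2=S[0]-S[1];print("yaw side",np.arctan2(x2[1],x2[0]))
print("knob top",onz("top",*t(517,167),126), "side", onz("side",*s(413,92),126))
print("pin",onz("top",*t(268,262),26.5),onz("top",*t(289,308),26.5))
print("pin side end",onz("side",*s(258,211),26.5))
E
```

```text
[[ 568.6 -148.8   10. ]
 [ 485.  -175.    10. ]
 [ 546.5 -370.    10. ]
 [ 631.8 -346.    10. ]]
centre [ 557.98247845 -259.97492829   10.        ] [np.float64(87.56352440408565), np.float64(204.46782460379708), np.float64(88.60127717929312), np.float64(207.13425067932195)]
side corners [[ 485.9 -182.4   10. ]
 [ 547.1 -376.6   10. ]
 [ 632.6 -347.8   10. ]] centre [ 559.29002656 -265.08147      10.        ]
yaw 1.8788677697517742
yaw side 1.8760548681266
knob top [ 565.72973623 -283.49934775  126.        ] side [ 567.95772712 -287.70535322  126.        ]
pin [ 553.9291278  -208.32568347   26.5       ] [ 536.54234609 -215.83484813   26.5       ]
pin side end [ 547.21219523 -212.51958365   26.5       ]
```

Request:
play_rows:
  moves: [0, 25, -2, 0, -6, 0, 50, -4, 0, -13, 0, 75, -6, 0, -20, 0, 100, -8, 0, -27, 0, 125, -10, 0, -34, 0, 150, -12, 0, -41, 0, 175, -14, 0, -48, 0, 200, -15, 0, -55]

```text
time: 0.82
tool_pos: [394.5, -380.1, 248.5]
tcp_rot: [-3.141, -0.0, 1.394]
contact_force: [0.3, -0.5, 0.7]
grip_width: 91.4
```

```bash
cat >> h.py <<'E'
from scipy.spatial.transform import Rotation as Ro
def rel(o,target,yaw=None):
    R=Ro.from_euler('xyz',o['tcp_rot']).as_matrix()
    s=R.T@(np.array(target)-o['tool_pos'])
    out=list(np.round(s,2))
    if yaw is not None:
        d=np.degrees(yaw-o['tcp_rot'][2]); out.append(-((d+180)%360-180))
    return out
E
python3 - <<'E'
from h import *
from plant import bot
o=bot.get_obs(); print(o['time'],o['tool_pos'],o['tcp_rot'],o['joint_positions'])
print(rel(o,(567,-286,200),3.449))
E
```

```text
0.8167 [ 394.4748254  -380.1015277   248.46070916] [-3.14108177e+00 -4.18846793e-04  1.39384118e+00] [-9.06750886e-01  3.84435337e-01  1.46073451e+00 -2.95465816e-05
  1.29708283e+00 -7.29787853e-01]
[np.float64(122.98), np.float64(153.29), np.float64(48.43), np.float64(-117.75192641839033)]
```

Request:
play_rows:
  moves: [0, 15, 19, 0, -7, 0, 30, 38, 0, -14, 0, 45, 57, 0, -21, 0, 60, 76, 0, -28, 0, 75, 95, 0, -35, 0, 90, 114, 0, -42, 0, 105, 133, 0, -49, 0, 120, 150, 0, -56]

```text
time: 1.48
tool_pos: [564.0, -289.6, 248.2]
tcp_rot: [-3.141, -0.001, 2.371]
contact_force: [-0.5, -0.3, 0.7]
grip_width: 91.6
```

Request:
play_rows:
  moves: [0, 0, 0, 0, -7, 0, 0, 0, 0, -14, 0, 0, 0, 0, -21, 0, 0, 0, 0, -28, 0, 0, 0, 0, -35, 0, 0, 0, 0, -42, 0, 0, 0, 0, -49, 0, 0, 0, 0, -56]

```text
time: 2.15
tool_pos: [562.8, -290.3, 248.2]
tcp_rot: [3.141, -0.001, -2.935]
contact_force: [-0.1, 0.0, 1.0]
grip_width: 91.7
```

Run:
```python
from h import *
from plant import bot
import cv2
o=bot.get_obs(); print(o['time'],o['tool_pos'],o['tcp_rot'],o['joint_positions'],o['contact_force'])
c=bot.capture("wrist"); cv2.imwrite("pics/w1.png",c["color"][:,:,::-1])
print(rel(o,(567,-286,200),3.449))
```

```text
2.15 [ 562.78444293 -290.27688375  248.22131695] [ 3.14097577e+00 -6.97559420e-04 -2.93461411e+00] [-5.97107116e-01  5.46229180e-01  1.19754189e+00 -7.55225674e-05
  1.39874981e+00 -2.37486881e+00] [-0.06905644  0.0111498   1.03627054]
[np.float64(-5.04), np.float64(3.29), np.float64(48.22), np.float64(-5.754146460051857)]
```

View pics/w1.png

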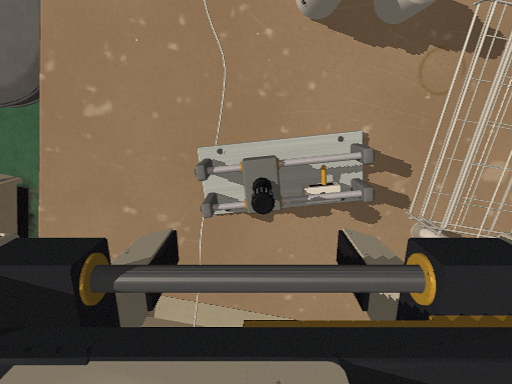

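Request:
play_rows:
  moves: [0, -1, 1, 12, -2, 0, -2, 2, 24, -4, 0, -4, 3, 36, -5.75, 0, -5, 3, 48, -5.75, 0, -5, 3, 48, -5.75, 0, -5, 3, 48, -5.75]

```text
time: 2.7
tool_pos: [566.9, -286.3, 200.1]
tcp_rot: [3.14, -0.001, -2.842]
contact_force: [1.0, -0.5, 0.9]
grip_width: 91.9
```

Run:
```python
from h import *
from plant import bot
import cv2,pickle
o=bot.get_obs(); print(o['time'],o['tool_pos'],o['tcp_rot'],o['contact_force'])
c=bot.capture("wrist"); cv2.imwrite("pics/w2.png",c["color"][:,:,::-1])
pickle.dump((o,c),open("w2.pkl","wb"))
a=c["color"][80:250,190:400,::-1]
cv2.imwrite("pics/w2z.png",cv2.resize(a,None,fx=3.5,fy=3.5,interpolation=cv2.INTER_CUBIC))
```

```text
2.7 [ 566.90880444 -286.28597538  200.0826385 ] [ 3.14024786e+00 -1.22289387e-03 -2.84231346e+00] [ 1.00984369 -0.52163546  0.89622194]
```

View pics/w2z.png

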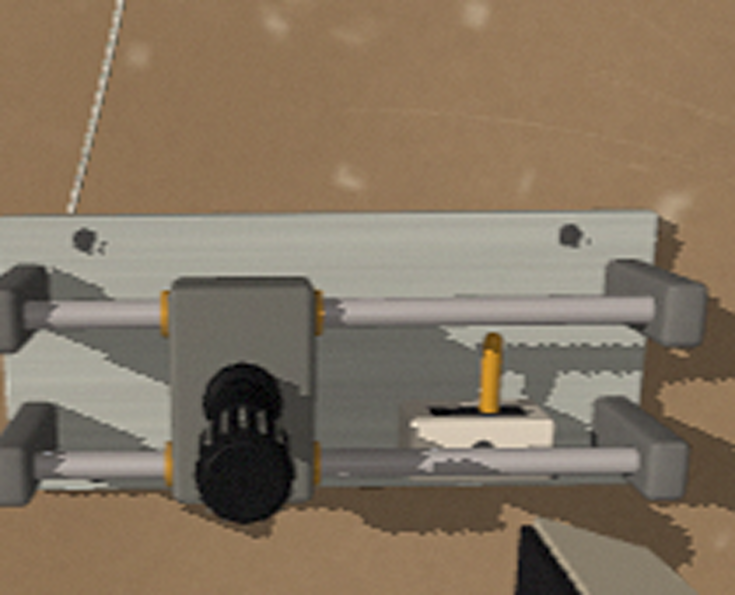

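```bash
cat >> h.py <<'E'
def wray(o,c,u,v,z):
    R=Ro.from_euler('xyz',o['tcp_rot']).as_matrix(); T=c["T_tool_cam"]
    d=R@T[:3,:3]@np.array([(u-c["cx"])/c["fx"],(v-c["cy"])/c["fy"],1]); p=o['tool_pos']+R@T[:3,3]
    return p+d*(z-p[2])/d[2]
E
python3 - <<'E'
from h import *
import pickle
o,c=pickle.load(open("w2.pkl","rb"))
w=lambda u,v,z: wray(o,c,190+u/3.5,80+v/3.5,z)
b1=w(10,218,10);b2=w(655,213,10); d=b2-b1; yaw=np.arctan2(d[1],d[0]); print("edge",b1,b2,"yaw",yaw)
X=np.array([np.cos(yaw),np.sin(yaw),0]);Y=np.array([-X[1],X[0],0])
for n,p in dict(corner=w(657,213,10),carL=w(172,300,61),carR=w(314,300,61),carTopEdge=w(243,280,61),knob=w(243,475,126),barrelbase=w(243,400,61),pinend=w(492,338,26.5),pinbase=w(489,408,26.5),slotL=w(430,410,36),slotR=w(526,410,36),blkL=w(411,418,36),blkR=w(553,420,36)).items(): print(n,np.round(p,1),np.round((p@X,p@Y),1))
E
```

```text
edge [ 546.1266561  -364.46538446   10.        ] [ 485.94659483 -175.52195605   10.        ] yaw 1.87914560067383
corner [ 485.8 -174.9   10. ] [-314.1 -409.8]
carL [ 546.2 -309.5   61. ] [-460.7 -426.5]
carR [ 535.1 -273.5   61. ] [-423.  -426.8]
carTopEdge [ 535.5 -293.1   61. ] [-441.8 -421.3]
knob [ 565.5 -284.3  126. ] [-442.5 -452.6]
barrelbase [ 566.9 -283.3   61. ] [-442.  -454.2]
pinend [ 535.3 -214.2   26.5] [-366.6 -445. ]
pinbase [ 556.1 -207.2   26.5] [-366.2 -467. ]
slotL [ 560.  -226.9   36. ] [-386.1 -464.7]
slotR [ 551.5 -199.5   36. ] [-357.5 -464.9]
blkL [ 564.  -231.4   36. ] [-391.7 -467.2]
blkR [ 552.  -190.7   36. ] [-349.2 -468.1]
```

Run:
```python
from h import *
from plant import bot
o=bot.get_obs(); print(rel(o,(566,-284.8,118),3.450))
```

```text
[np.float64(0.71), np.float64(2.04), np.float64(82.97), np.float64(-0.4992624868336861)]
```

Request:
play_rows:
  moves: [0, 0.5, 2, 12, -0.5, 0, 0.5, 2, 24, -0.5, 0, 0.5, 2, 36, -0.5, 0, 0.5, 2, 48, -0.5, 0, 0.5, 2, 60, -0.5, 0, 0.5, 2, 70, -0.5, 0, 0.5, 2, 78, -0.5, 0, 0.5, 2, 82, -0.5]

```text
time: 3.42
tool_pos: [566.0, -284.7, 118.1]
tcp_rot: [3.141, -0.0, -2.832]
contact_force: [-0.1, -0.6, -0.5]
grip_width: 92.0
```

```bash
python3 - <<'E'
from h import *
from plant import bot
import cv2
o=bot.get_obs(); print(o['time'],o['tool_pos'],o['tcp_rot'],o['contact_force'])
for n in ["wrist","side"]:
    c=bot.capture(n); cv2.imwrite(f"pics/{n}3.png",c["color"][:,:,::-1])
E
python3 - <<'E'
import cv2
a=cv2.imread("pics/side3.png")[150:285,240:370]; cv2.imwrite("pics/side3z.png",cv2.resize(a,None,fx=4.4,fy=4.4,interpolation=cv2.INTER_CUBIC))
E
```

```text
3.4167 [ 566.01595183 -284.68238955  118.09345335] [ 3.14123779e+00 -3.93404033e-04 -2.83208541e+00] [-0.0864937  -0.60892051 -0.47446269]
```

View pics/wrist3.png

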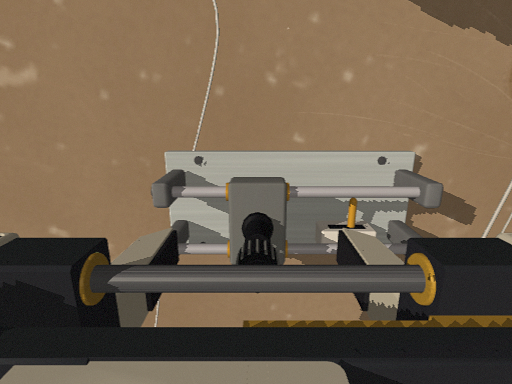

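View pics/side3z.png

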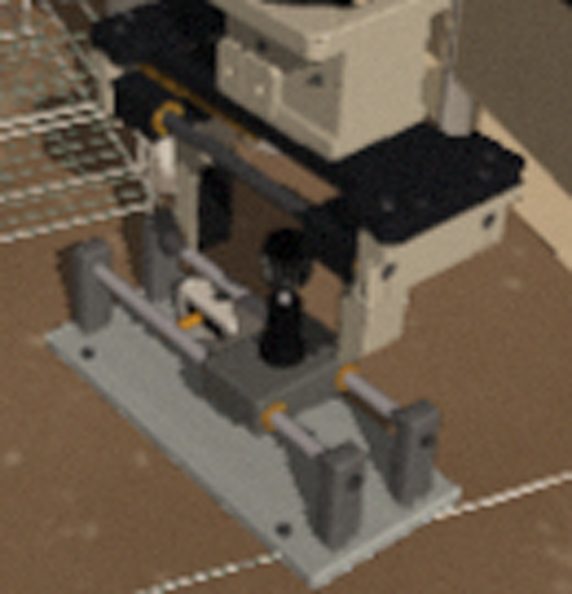

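Request:
play_rows:
  moves: [150, 0, 0, 0, 0, 150, 0, 0, 0, 0, 170, 0, 0, 0, 0, 180, 0, 0, 0, 0, 185, 0, 0, 0, 0, 190, 0, 0, 0, 0, 195, 0, 0, 0, 0, 200, 0, 0, 0, 0]

```text
time: 4.18
tool_pos: [566.1, -284.7, 118.7]
tcp_rot: [-3.142, -0.0, -2.832]
contact_force: [-0.5, -0.0, 0.4]
grip_width: 43.1
```

Request:
play_rows:
  moves: [210, 0, 0, 0, 0, 220, 0, 0, 0, 0, 235, 0, 0, 0, 0, 255, 0, 0, 0, 0, 255, 0, 0, 0, 0, 255, 0, 0, 0, 0, 255, 0, 0, 0, 0]

```text
time: 4.77
tool_pos: [566.2, -284.7, 118.7]
tcp_rot: [-3.142, 0.0, -2.832]
contact_force: [1.3, 0.9, 0.3]
grip_width: 21.4
```

Run:
```python
from h import *
from plant import bot
import cv2
o=bot.get_obs(); print(o['time'],o['tool_pos'],o['tcp_rot'],o['contact_force'],o['moment'],o['grip_width'])
c=bot.capture("wrist"); cv2.imwrite(f"pics/wrist4.png",c["color"][:,:,::-1])
```

```text
4.7667 [ 566.15800859 -284.67144964  118.7336149 ] [-3.14156151e+00  3.24563628e-05 -2.83164098e+00] [1.25275577 0.89283967 0.31286004] [ 0.19823664 -0.11793199 -0.01785542] 21.380266223200884
```

View pics/wrist4.png

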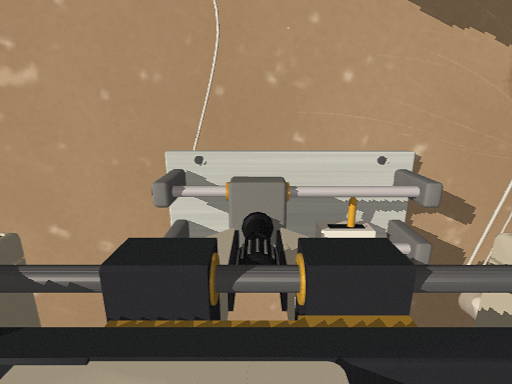

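Request:
play_rows:
  moves: [255, 0, 0, 1, 0, 255, 0, 0, 2.5, 0, 255, 0, 0, 4, 0, 255, 0, 0, 5.5, 0, 255, 0, 0, 7, 0, 255, 0, 0, 8.5, 0, 255, 0, 0, 8.5, 0]

```text
time: 5.4
tool_pos: [566.3, -284.8, 110.4]
tcp_rot: [-3.141, 0.0, -2.832]
contact_force: [-1.5, 0.9, 5.9]
grip_width: 21.0
```

Request:
play_rows:
  moves: [255, 0, 0, 0.7, 0, 255, 0, 0, 1.4, 0, 255, 0, 0, 2, 0, 255, 0, 0, 2, 0, 255, 0, 0, 2, 0]

```text
time: 5.82
tool_pos: [566.3, -284.9, 108.8]
tcp_rot: [-3.141, 0.0, -2.832]
contact_force: [-1.7, 0.5, 6.2]
grip_width: 21.1
```

Run:
```python
from h import *
from plant import bot
import cv2
o=bot.get_obs(); print(o['time'],o['tool_pos'],o['tcp_rot'],o['contact_force'],o['moment'],o['grip_width'])
for n in ["wrist","side"]:
    c=bot.capture(n)["color"][:,:,::-1]
    if n=="side": c=cv2.resize(c[170:270,270:360],None,fx=6,fy=6,interpolation=cv2.INTER_CUBIC)
    cv2.imwrite(f"pics/{n}5.png",c)
```

```text
5.8167 [ 566.33333634 -284.94698398  108.81098412] [-3.14063003e+00  4.68352562e-04 -2.83158517e+00] [-1.6792812   0.53070761  6.20824729] [0.30076084 0.13907126 0.08083161] 21.1474232840553
```

View pics/side5.png

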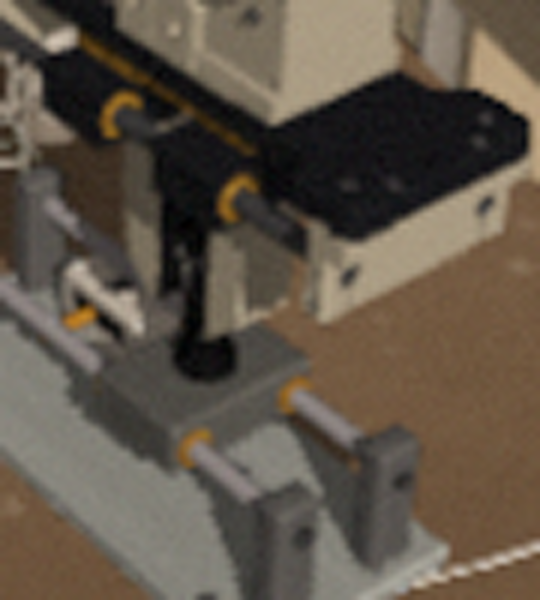

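Request:
play_rows:
  moves: [255, 0, 0, 0.5, 0, 255, 0, 0, 1, 0, 255, 0, 0, 1, 0, 255, 0, 0, 1, 0]

```text
time: 6.25
tool_pos: [566.3, -285.0, 107.9]
tcp_rot: [-3.14, 0.001, -2.832]
contact_force: [-2.4, 0.9, 7.1]
grip_width: 21.0
```

Run:
```python
from h import *
from plant import bot
F=[];P=[]
for i in range(12):
    o=bot.get_obs();F.append(o['contact_force']);P.append(o['tool_pos']); bot.capture("top")
print(o['time'],np.mean(F,0),np.std(F,0),np.mean(P,0),o['grip_width'])
```

```text
6.8 [-2.09084111  0.46405947  7.14739173] [0.25881994 0.65935466 0.23722852] [ 566.35447303 -285.0234327   107.95099382] 21.222831216632162
```

Request:
play_rows:
  moves: [255, 0, 0, 0.3, 0, 255, 0, 0, 0.6, 0, 255, 0, 0, 0.6, 0, 255, 0, 0, 0.6, 0]

```text
time: 7.18
tool_pos: [566.4, -285.0, 107.4]
tcp_rot: [-3.14, 0.001, -2.832]
contact_force: [-1.8, 0.1, 8.4]
grip_width: 20.8
```

```bash
cat >> h.py <<'E'
def avg(n=6):
    from plant import bot
    F=[];P=[]
    for i in range(n):
        o=bot.get_obs();F.append(o['contact_force']);P.append(o['tool_pos']); bot.capture("top")
    F=np.mean(F,0);P=np.mean(P,0)
    X=np.array([np.cos(1.879),np.sin(1.879),0]);Y=np.array([-X[1],X[0],0])
    print("t",o['time'],"F stand",np.round((F@X,F@Y,F[2]),2),"P stand",np.round((P@X,P@Y,P[2]),2),P.round(2),o['grip_width'])
E
python3 -c "
from h import *
avg()
import cv2
from plant import bot
c=bot.capture('wrist')['color'][180:270,200:320,::-1]
cv2.imwrite('pics/w6.png',cv2.resize(c,None,fx=6,fy=6,interpolation=cv2.INTER_CUBIC))"
```

```text
t 7.4333 F stand [1.   1.62 7.54] P stand [-443.43 -453.21  107.41] [ 566.37 -285.06  107.41] 21.299636729622886
```

View pics/w6.png

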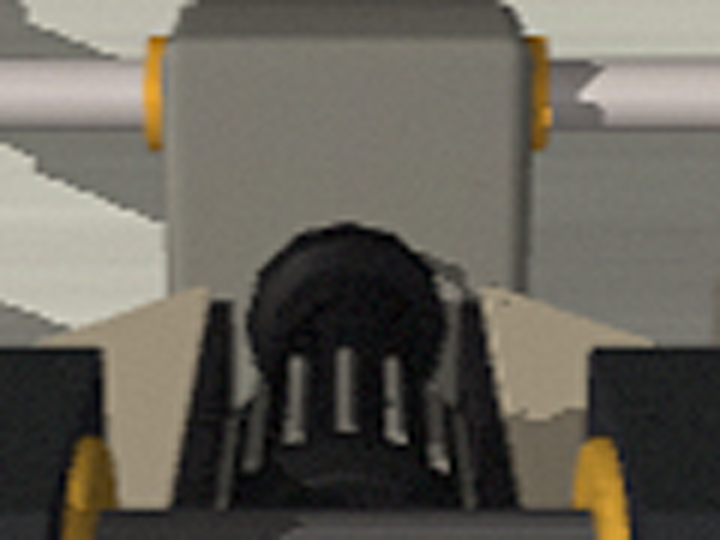

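Request:
play_rows:
  moves: [255, 0, 0, 0.2, 0, 255, 0, 0, 0.4, 0, 255, 0, 0, 0.4, 0, 255, 0, 0, 0.4, 0]

```text
time: 7.87
tool_pos: [566.4, -285.1, 107.0]
tcp_rot: [-3.14, 0.001, -2.832]
contact_force: [-2.3, 1.5, 7.2]
grip_width: 21.0
```

```bash
python3 -c "
from h import *
avg()"
```

```text
t 8.1167 F stand [1.06 1.59 7.28] P stand [-443.44 -453.22  107.04] [ 566.38 -285.06  107.04] 21.056737666671342
```

```bash
cat >> h.py <<'E'
def wproj(o,c,p):
    R=Ro.from_euler('xyz',o['tcp_rot']).as_matrix(); T=np.linalg.inv(c["T_tool_cam"])
    q=T[:3,:3]@(R.T@(np.array(p)-o['tool_pos']))+T[:3,3]
    return np.array([c['fx']*q[0]/q[2]+c['cx'],c['fy']*q[1]/q[2]+c['cy']])
E
python3 -c "
from h import *
from plant import bot
import cv2,pickle
o=bot.get_obs(); c=bot.capture('wrist'); pickle.dump((o,c),open('w7.pkl','wb'))
cc=c['color'][180:270,200:320,::-1]
cv2.imwrite('pics/w7.png',cv2.resize(cc,None,fx=6,fy=6,interpolation=cv2.INTER_CUBIC))
X=np.array([np.cos(1.879),np.sin(1.879),0]);Y=np.array([-X[1],X[0],0])
k=np.array([566.1,-284.9,0])
f=lambda p:(wproj(o,c,p)-[200,180])*6
for z in (61,92): print('barrel front',z,f(k+8*Y+[0,0,z]),f(k+8*Y+7*X*0+[0,0,z]))
for p in (0,6,8,9,10,11,12): print('knob bottom front',p,f(k+11*Y+[0,0,104-p]),'top',f(k+11*Y+[0,0,126-p]))
print('carr edge',f(k+31*Y+[0,0,61]))
"
```

```text
barrel front 61 [340.51619072 235.59999072] [340.51619072 235.59999072]
barrel front 92 [339.32799503 355.01574354] [339.32799503 355.01574354]
knob bottom front 0 [338.83436566 381.32126769] top [337.50113621 511.52976103]
knob bottom front 6 [339.13571051 351.89073034] top [337.90585428 472.00338302]
knob bottom front 8 [339.23130376 342.5547135 ] top [338.03324025 459.56236228]
knob bottom front 9 [339.27823926 337.97080526] top [338.09561104 453.47098318]
knob bottom front 10 [339.3246144  333.44162504] top [338.15712459 447.46332517]
knob bottom front 11 [339.37043914 328.96619854] top [338.21779846 441.53767403]
knob bottom front 12 [339.41572322 324.54357445] top [338.27764971 435.692362  ]
carr edge [341.14228531  28.14940903]
```

View pics/w7.png

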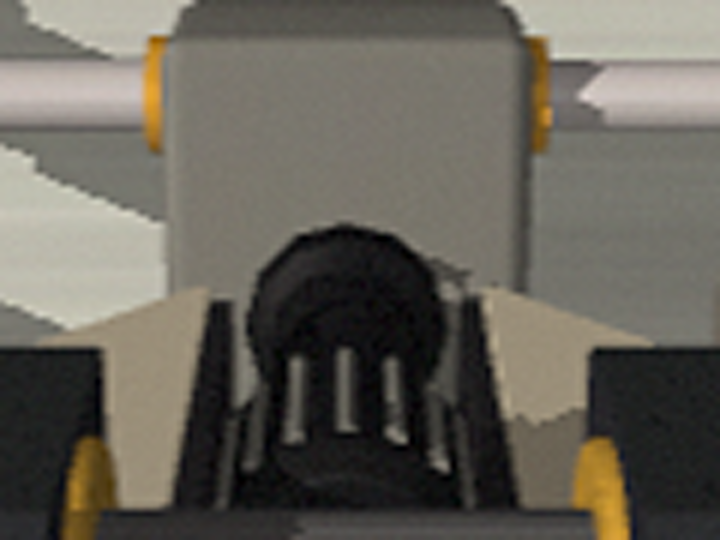

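```bash
python3 -c "
import cv2,numpy as np
a=cv2.imread('pics/wrist4.png')[180:270,200:320];b=cv2.imread('pics/wrist5.png')[180:270,200:320]
cv2.imwrite('pics/cmp.png',cv2.resize(np.hstack([a,b]),None,fx=3.3,fy=5,interpolation=cv2.INTER_CUBIC))"
```

```text
(no output)
```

View pics/cmp.png

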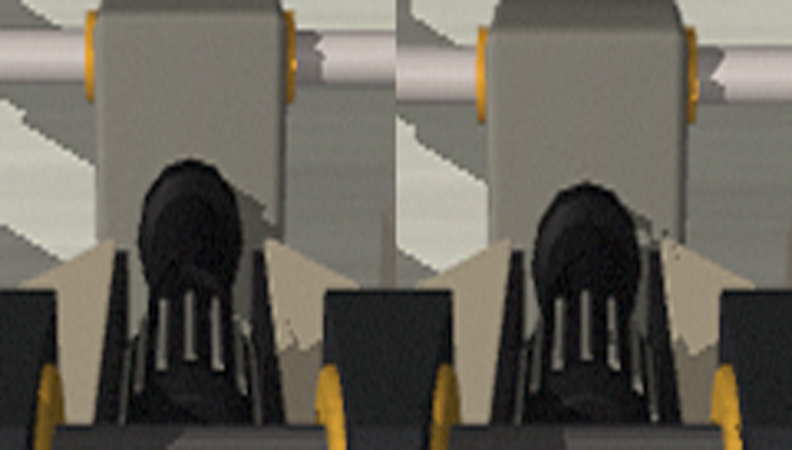

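Request:
play_rows:
  moves: [255, 0, 3, 0, 0, 255, 0, 8, 0, 0, 255, 0, 14, 0, 0, 255, 0, 20, 0, 0, 255, 0, 26, 0, 0, 255, 0, 32, 0, 0, 255, 0, 37, 0, 0, 255, 0, 40, 0, 0]

```text
time: 8.88
tool_pos: [554.3, -247.2, 107.2]
tcp_rot: [-3.139, 0.001, -2.831]
contact_force: [-1.8, -1.9, 7.4]
grip_width: 21.1
```

Request:
play_rows:
  moves: [255, 0, 2, 0, 0, 255, 0, 5, 0, 0, 255, 0, 8, 0, 0, 255, 0, 11, 0, 0, 255, 0, 13, 0, 0, 255, 0, 14, 0, 0, 255, 0, 14, 0, 0]

```text
time: 9.47
tool_pos: [550.1, -233.9, 107.2]
tcp_rot: [-3.139, 0.001, -2.832]
contact_force: [-0.8, -0.5, 7.5]
grip_width: 21.2
```

```bash
python3 -c "
from h import *
avg()
from plant import bot
import cv2,pickle
o=bot.get_obs(); c=bot.capture('wrist'); pickle.dump((o,c),open('w8.pkl','wb'))
cc=c['color'][140:270,200:360,::-1]
cv2.imwrite('pics/w8.png',cv2.resize(cc,None,fx=4.5,fy=4.5,interpolation=cv2.INTER_CUBIC))
"
```

```text
t 9.7167 F stand [-0.14  1.83  7.75] P stand [-389.82 -453.2   107.12] [ 550.1  -233.97  107.12] 21.08365521750884
```

View pics/w8.png

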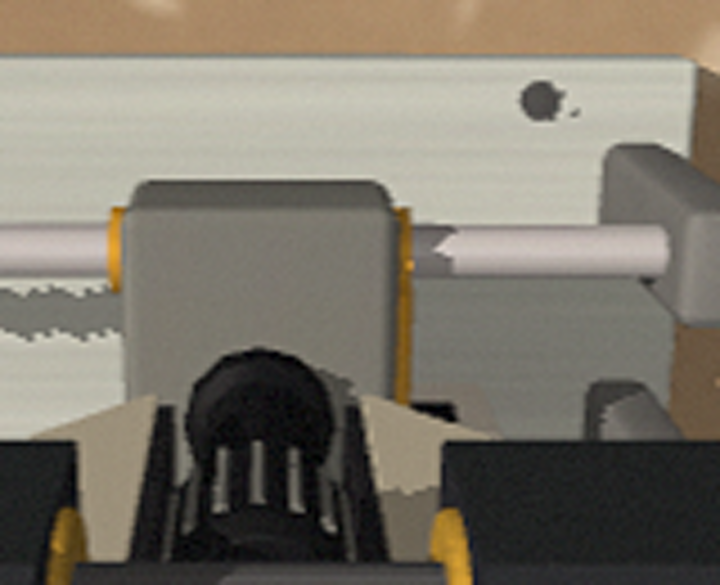

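```bash
python3 -c "
from h import *
import pickle
o,c=pickle.load(open('w8.pkl','rb'))
X=np.array([np.cos(1.879),np.sin(1.879),0]);Y=np.array([-X[1],X[0],0])
w=lambda u,v,z: wray(o,c,200+u/4.5,140+v/4.5,z)
for n,p in dict(L=w(125,300,61),R=w(393,300,61),pinR=w(412,330,26.5),corner=w(695,62,10)).items(): print(n,p@X,p@Y)
"
python3 -c "
import cv2
a=cv2.imread('pics/w8.png')[250:480,340:520]
cv2.imwrite('pics/w8z.png',cv2.resize(a,None,fx=3,fy=2.5,interpolation=cv2.INTER_CUBIC))"
```

```text
L -408.14333970765284 -436.5292908980259
R -370.11613736640686 -436.3700983604754
pinR -363.13195907280345 -452.9796186526093
corner -314.04917680207365 -409.61508941575624
```

View pics/w8z.png

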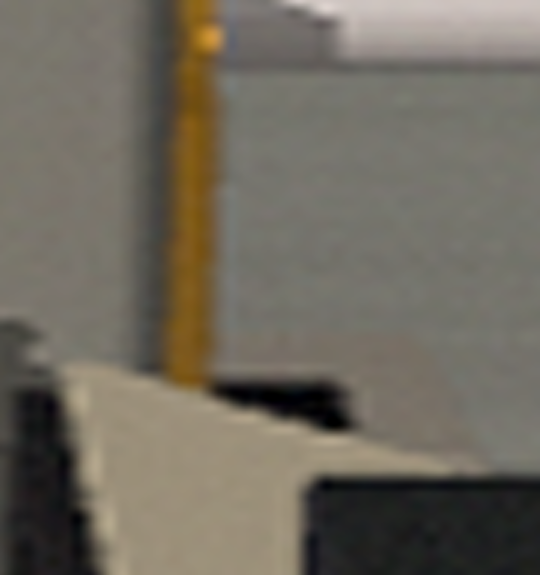

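Request:
play_rows:
  moves: [255, 0, 1, 0, 0, 255, 0, 2, 0, 0, 255, 0, 3, 0, 0, 255, 0, 4, 0, 0, 255, 0, 5, 0, 0, 255, 0, 6, 0, 0, 255, 0, 7, 0, 0]

```text
time: 10.4
tool_pos: [548.1, -227.6, 107.2]
tcp_rot: [-3.139, 0.001, -2.832]
contact_force: [-1.6, -1.3, 8.0]
grip_width: 21.2
```

Request:
play_rows:
  moves: [255, 0, 1, 0, 0, 255, 0, 2, 0, 0, 255, 0, 3, 0, 0, 255, 0, 4, 0, 0, 255, 0, 5, 0, 0, 255, 0, 6, 0, 0, 255, 0, 7, 0, 0]

```text
time: 10.98
tool_pos: [545.9, -220.9, 107.2]
tcp_rot: [-3.139, 0.001, -2.832]
contact_force: [-1.2, -1.8, 7.5]
grip_width: 21.2
```

```bash
python3 -c "
from h import *
avg()"
```

```text
t 11.2333 F stand [-0.84  1.76  7.37] P stand [-375.96 -453.21  107.13] [ 545.9  -220.76  107.13] 21.42674250176096
```

Request:
play_rows:
  moves: [255, 0, 0.5, 0, 0, 255, 0, 1, 0, 0, 255, 0, 1.5, 0, 0, 255, 0, 1.5, 0, 0]

```text
time: 11.62
tool_pos: [545.5, -219.4, 107.2]
tcp_rot: [-3.139, 0.001, -2.832]
contact_force: [-1.5, -1.6, 6.7]
grip_width: 21.7
```

```bash
python3 -c "
from h import *
avg()"
```

```text
t 11.8667 F stand [-0.95  1.95  7.76] P stand [-374.53 -453.21  107.13] [ 545.47 -219.4   107.13] 20.910034121170376
```

Request:
play_rows:
  moves: [255, 0, 0.3, 0, 0, 255, 0, 0.6, 0, 0, 255, 0, 0.6, 0, 0]

```text
time: 12.17
tool_pos: [545.3, -218.9, 107.1]
tcp_rot: [-3.139, 0.001, -2.832]
contact_force: [-1.7, -1.9, 7.7]
grip_width: 21.1
```

```bash
python3 -c "
from h import *
avg()"
```

```text
t 12.4167 F stand [-1.1   2.08  7.36] P stand [-373.98 -453.21  107.14] [ 545.3  -218.87  107.14] 21.317504250622743
```

Still free sliding; go on feeling.

Request:
play_rows:
  moves: [255, 0, 0.3, 0, 0, 255, 0, 0.6, 0, 0, 255, 0, 0.6, 0, 0]

```text
time: 12.72
tool_pos: [545.1, -218.3, 107.1]
tcp_rot: [-3.139, 0.001, -2.832]
contact_force: [-2.8, -0.8, 7.9]
grip_width: 21.3
```

```bash
python3 -c "
from h import *
avg()"
```

```text
t 12.9667 F stand [-0.8   2.27  7.81] P stand [-373.37 -453.22  107.14] [ 545.12 -218.29  107.14] 21.036919082788106
```

Request:
play_rows:
  moves: [255, 0, 0.3, 0, 0, 255, 0, 0.5, 0, 0, 255, 0, 0.5, 0, 0]

```text
time: 13.27
tool_pos: [545.0, -217.8, 107.1]
tcp_rot: [-3.139, 0.001, -2.832]
contact_force: [-1.5, -1.2, 7.4]
grip_width: 21.2
```

```bash
python3 -c "
from h import *
avg()"
```

```text
t 13.5167 F stand [-0.81  2.07  7.67] P stand [-372.88 -453.22  107.14] [ 544.98 -217.82  107.14] 21.16548338446358
```

Request:
play_rows:
  moves: [255, 0, 0.3, 0, 0, 255, 0, 0.5, 0, 0, 255, 0, 0.5, 0, 0]

```text
time: 13.82
tool_pos: [544.8, -217.4, 107.1]
tcp_rot: [-3.139, 0.001, -2.832]
contact_force: [-1.1, -2.2, 7.7]
grip_width: 20.8
```

```bash
python3 -c "
from h import *
avg()"
```

```text
t 14.0667 F stand [-1.24  1.87  7.72] P stand [-372.39 -453.21  107.13] [ 544.82 -217.37  107.13] 21.138562998932095
```

Request:
play_rows:
  moves: [255, 0, 0.3, 0, 0, 255, 0, 0.5, 0, 0, 255, 0, 0.5, 0, 0]

```text
time: 14.37
tool_pos: [544.7, -217.2, 107.2]
tcp_rot: [-3.138, 0.001, -2.832]
contact_force: [-1.2, -3.3, 7.5]
grip_width: 21.4
```

```bash
python3 -c "
from h import *
avg()"
```

```text
t 14.6167 F stand [-2.19  2.19  7.15] P stand [-372.21 -453.22  107.17] [ 544.77 -217.19  107.17] 21.084381828311958
```

Request:
play_rows:
  moves: [255, 0, -0.6, 0, 0, 255, 0, -1.2, 0, 0, 255, 0, -1.7, 0, 0, 255, 0, -1.7, 0, 0]

```text
time: 15.0
tool_pos: [545.0, -218.0, 107.0]
tcp_rot: [-3.14, 0.001, -2.832]
contact_force: [-1.1, 0.6, 7.5]
grip_width: 21.1
```

```bash
python3 -c "
from h import *
avg()"
```

```text
t 15.25 F stand [0.82 1.68 7.87] P stand [-373.03 -453.2   106.98] [ 545.01 -217.98  106.98] 21.29302294337119
```

Request:
play_rows:
  moves: [255, 0, -0.4, 0, 0, 255, 0, -0.7, 0, 0, 255, 0, -0.7, 0, 0]

```text
time: 15.55
tool_pos: [545.2, -218.6, 106.9]
tcp_rot: [-3.14, 0.001, -2.832]
contact_force: [-3.3, 0.9, 8.1]
grip_width: 21.2
```

```bash
python3 -c "
from h import *
avg()"
```

```text
t 15.8 F stand [0.84 1.62 7.67] P stand [-373.65 -453.2   106.95] [ 545.19 -218.56  106.95] 21.001796368252414
```

Request:
play_rows:
  moves: [255, 0, 0, -0.7, 0, 255, 0, 0, -1.4, 0, 255, 0, 0, -2.1, 0, 255, 0, 0, -2.8, 0, 255, 0, 0, -3.5, 0, 255, 0, 0, -4, 0, 255, 0, 0, -4, 0]

```text
time: 16.43
tool_pos: [545.2, -218.6, 110.8]
tcp_rot: [-3.14, 0.001, -2.832]
contact_force: [-1.2, -0.3, 5.8]
grip_width: 21.5
```

```bash
python3 -c "
from h import *
avg()"
```

```text
t 16.6833 F stand [0.61 1.51 6.19] P stand [-373.63 -453.17  110.74] [ 545.15 -218.55  110.74] 21.162222197540544
```

Request:
play_rows:
  moves: [255, 0, 0, -0.4, 0, 255, 0, 0, -0.8, 0, 255, 0, 0, -1, 0, 255, 0, 0, -1, 0]

```text
time: 17.07
tool_pos: [545.1, -218.6, 111.7]
tcp_rot: [-3.14, 0.001, -2.832]
contact_force: [-1.3, -0.2, 6.0]
grip_width: 21.0
```

```bash
python3 -c "
from h import *
avg()"
```

```text
t 17.3167 F stand [0.27 0.98 5.84] P stand [-373.64 -453.16  111.67] [ 545.15 -218.57  111.67] 21.274469786167558
```

Request:
play_rows:
  moves: [255, 0, 0, -0.3, 0, 255, 0, 0, -0.5, 0, 255, 0, 0, -0.5, 0]

```text
time: 17.62
tool_pos: [545.2, -218.6, 112.2]
tcp_rot: [-3.14, 0.001, -2.832]
contact_force: [-1.1, -0.1, 5.9]
grip_width: 21.3
```

```bash
python3 -c "
from h import *
avg()"
```

```text
t 17.8667 F stand [0.35 1.14 5.4 ] P stand [-373.63 -453.16  112.13] [ 545.15 -218.56  112.13] 21.37007265332107
```

Request:
play_rows:
  moves: [255, 0, 0, -0.2, 0, 255, 0, 0, -0.4, 0, 255, 0, 0, -0.4, 0]

```text
time: 18.17
tool_pos: [545.1, -218.5, 112.3]
tcp_rot: [-3.141, 0.001, -2.832]
contact_force: [0.5, -1.4, 4.1]
grip_width: 21.3
```

```bash
python3 -c "
from h import *
avg()"
```

```text
t 18.4167 F stand [-1.22  0.09  4.02] P stand [-373.58 -453.13  112.27] [ 545.1  -218.52  112.27] 21.06744163073193
```

Request:
play_rows:
  moves: [255, 0, 0, -0.2, 0, 255, 0, 0, -0.4, 0, 255, 0, 0, -0.4, 0]

```text
time: 18.72
tool_pos: [545.0, -218.4, 112.4]
tcp_rot: [-3.141, 0.0, -2.832]
contact_force: [1.2, -2.9, 1.8]
grip_width: 21.0
```

```bash
python3 -c "
from h import *
avg()"
```

```text
t 18.9667 F stand [-2.95 -0.68  1.74] P stand [-373.44 -453.07  112.42] [ 545.   -218.4   112.42] 21.111195424141325
```

Request:
play_rows:
  moves: [255, 0, -0.1, -0.1, 0, 255, 0, -0.2, -0.2, 0, 255, 0, -0.2, -0.2, 0]

```text
time: 19.27
tool_pos: [545.0, -218.4, 112.5]
tcp_rot: [-3.142, 0.0, -2.832]
contact_force: [1.6, -1.7, -0.5]
grip_width: 20.8
```

```bash
python3 -c "
from h import *
avg()"
```

```text
t 19.5167 F stand [-3.26 -1.81 -1.32] P stand [-373.4  -453.03  112.56] [ 544.95 -218.38  112.56] 21.095328867584985
```

Request:
play_rows:
  moves: [255, 0, -0.1, 0.1, 0, 255, 0, -0.1, 0.1, 0, 190, 0, -0.1, 0.1, 0, 185, 0, -0.1, 0.1, 0, 178, 0, -0.1, 0.1, 0, 170, 0, -0.1, 0.1, 0, 170, 0, -0.1, 0.1, 0]

```text
time: 20.15
tool_pos: [544.6, -218.2, 112.5]
tcp_rot: [3.141, -0.001, -2.832]
contact_force: [-0.2, 0.6, -0.3]
grip_width: 30.1
```

```bash
python3 -c "
from h import *
avg()"
```

```text
t 20.4 F stand [ 0.41  0.16 -0.03] P stand [-373.33 -452.89  112.58] [ 544.8  -218.36  112.58] 30.444280694995715
```

Released cleanly. Open wide and rise straight up.

Request:
play_rows:
  moves: [100, 0, 0, 0, 0, 60, 0, 0, 0, 0, 60, 0, 0, 0, 0, 60, 0, 0, 0, 0, 60, 0, 0, 0, 0, 60, 0, 0, 0, 0]

```text
time: 20.95
tool_pos: [545.0, -218.5, 112.6]
tcp_rot: [-3.142, -0.0, -2.832]
contact_force: [1.2, 0.3, -0.3]
grip_width: 66.2
```

Request:
play_rows:
  moves: [60, 0, 0, -8, 0, 60, 0, 0, -20, 0, 60, 0, 0, -35, 0, 60, 0, 0, -50, 0, 60, 0, 0, -65, 0, 60, 0, 0, -78, 0, 60, 0, 0, -85, 0, 60, 0, 0, -85, 0]

```text
time: 21.62
tool_pos: [545.7, -218.9, 199.8]
tcp_rot: [-3.139, 0.003, -2.832]
contact_force: [0.7, 0.0, 0.2]
grip_width: 70.1
```

```bash
python3 -c "
from h import *
avg(2)
from plant import bot
import cv2,pickle
o=bot.get_obs(); c=bot.capture('wrist'); pickle.dump((o,c),open('w9.pkl','wb'))
cc=c['color'][100:250,150:360,::-1]
cv2.imwrite('pics/w9.png',cv2.resize(cc,None,fx=3.5,fy=3.5,interpolation=cv2.INTER_CUBIC))
a=bot.capture('side')['color'][150:285,240:370,::-1]; cv2.imwrite('pics/s9.png',cv2.resize(a,None,fx=4.4,fy=4.4,interpolation=cv2.INTER_CUBIC))
cv2.imwrite('pics/t9.png',bot.capture('top')['color'][:,:,::-1])
"
```

```text
t 21.6667 F stand [-0.21 -0.54 -0.44] P stand [-373.92 -453.4   199.14] [ 545.46 -218.76  199.14] 70.24330512900927
```

View pics/w9.png

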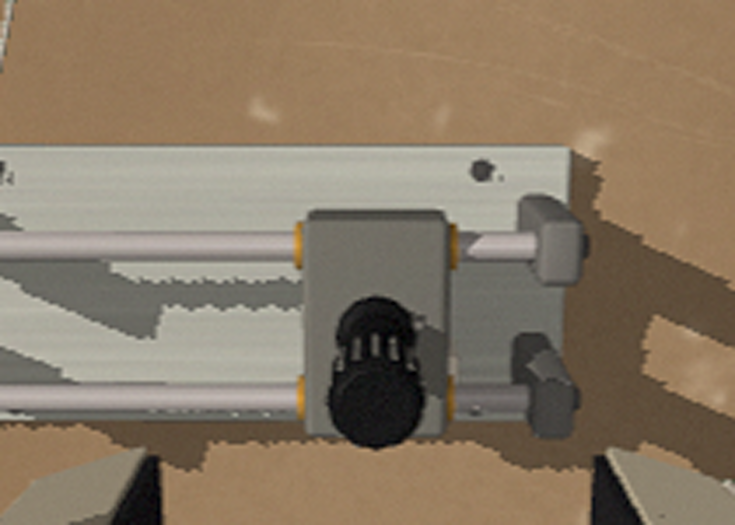

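View pics/s9.png

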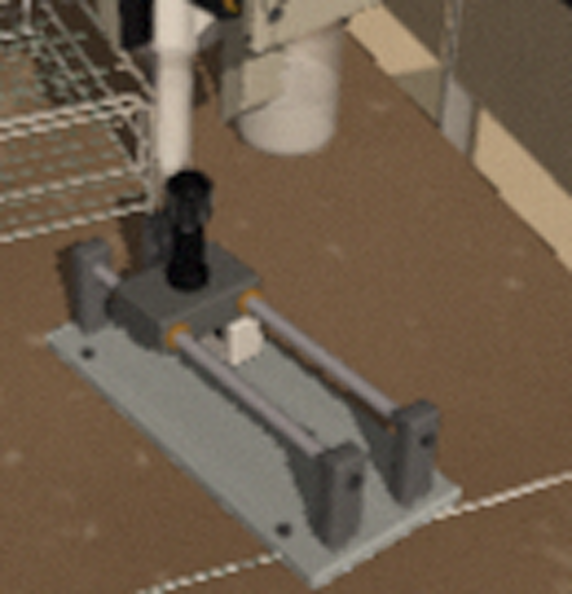

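```bash
python3 -c "
from h import *
import pickle
o,c=pickle.load(open('w9.pkl','rb'))
X=np.array([np.cos(1.879),np.sin(1.879),0]);Y=np.array([-X[1],X[0],0])
w=lambda u,v,z: wray(o,c,150+u/3.5,100+v/3.5,z)
for n,p in dict(L=w(304,300,61),R=w(448,300,61),corner=w(570,147,10),k126=w(376,401,126),k1195=w(376,401,119.5),k117=w(376,401,117)).items(): print(n,np.round((p@X,p@Y),1))
# knob width cue
for z in (126,119.5,117): print(z,(w(422,401,z)-w(329,401,z))@X)
"
```

```text
L [-391.9 -444.9]
R [-353.4 -444.8]
corner [-313.6 -409.3]
k126 [-372.6 -450.4]
k1195 [-372.6 -452.7]
k117 [-372.6 -453.6]
126 19.484467390227767
119.5 20.09564825285599
117 20.330717815405325
```

View pics/t9.png

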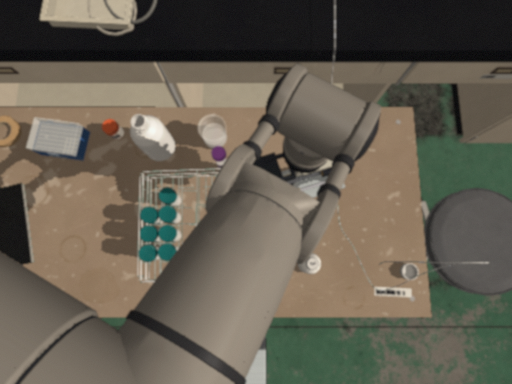

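```bash
python3 -c "
from plant import bot
print(bot.get_obs()['time'],bot.close_job())"
```

```text
the job is handed in; nothing more can be done
21.8667 None
```

The hook is on the pin, the gripper has let go and is clear, and I handed the job in at about 21.9 s of the 54 s allowed.

- **Pressing down:** I gripped the knob and pressed it about 11.5 mm, stopping short of the end stop. The upward force stayed between 7 and 8 N, with no jump.
- **Finding the pin:** I slid the carriage about 71 mm with the knob held down. The shank met the pin with about 1 N more than the sliding force. That was within 0.1 mm of where the wrist camera put the pin. I then backed off about 1.4 mm to centre the pin in the seat.
- **Easing up:** The pin took the load at about 6.5 mm of plunger travel, which is the value for a caught pin rather than 9 mm on the lip. I let go with almost no load on the fingers and rose straight up.

**Last checks**
- The knob's position in the wrist image fits a plunger at about 6.5 mm.
- The middle of the hook seat is within about 1 mm of the pin.
- The contact force on the arm after letting go is about zero.
- I never touched the bottles or the beaker. In the last top picture the arm hides one bottle, so I did not confirm its place by sight.

**Readings that disagreed or went too far**
- While pressed, the measured force was up to about 1 N below the spring's stated value. The camera showed no slip in the grip, so I took it as sensor bias.
- Just before release I lifted slightly too far, so the arm pulled up with about 1.3 N. That put roughly 7 N upward on the pin, plus about 3 N of side load on the tool. This is my estimate, and it is below the 10 N limit.

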